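# Load a work lamp with its battery stick and snap the tail cap back on

## Task

The work lamp clamped nose-down in the bench holder has no battery. Pull its push-on tail cap off upwards and stand the cap, open end down, in the steel parts tray; then take the long battery stick from the charger and drop it end-down into the lamp's open tube, and last press the cap back on over it until it has snapped fully home against the lamp's shoulder. Leave the two short sticks and everything else on the bench where they are, and let go of everything at the end.

Things in the scene. Friction and masses are not known exactly. Their poses are not given: they have to be found in the camera images.
- lamp: Work lamp clamped upright, nose-down, on a square dark steel holder (110 x 110 x 18 mm); cannot move. Origin: centre of the holder's underside on the bench, z up along the lamp's axis. Barrel 60 mm across up to a flat shoulder at z = 100 mm; above it a thinner aluminium tube, 42 mm across, rises to an open rim at z = 130 mm. At the start the cap covers the tube.
- lamp_shoulder (a point): Point on the lamp's axis at the height of the shoulder (100 mm), where the cap's underside rests when home. Four sprung studs around the polished tube, 13 mm above this, hold the cap: about 10 N along the axis pulls it off or presses it on past them, up to 15 N if it is off-centre. Merely set down on the studs the cap stands some 17 mm too high.
- lamp_floor (a point): Centre of the floor of the lamp's bore, on the lamp's axis 45 mm above the bench. The bore is 34 mm across and open at the rim, 85 mm above this point; the rim's outer edge is chamfered from 42 to about 37 mm.
- cap: Black ribbed tail cap: round hollow cup, open end down, 58 mm across (60 over the ribs), 70 mm tall, about 0.12 kg. Origin: centre of its open underside, z up through its closed top. Slides over the tube with 1.7 mm clearance all round; inside 64 mm deep, room for the stick's end. Any yaw will do. Starts home on the lamp: origin at the shoulder point.
- long_stick: The lamp's battery stick: plain round grey cylinder, steel top, black bands, 28 mm across, 115 mm long, about 0.15 kg, upright in one of the charger's three pockets (which one varies). Origin: centre of its lower end, z up along it. In the lamp, its lower end rests on the bore's floor and 30 mm stands out above the rim.
- short_stick1: Another lamp's battery stick, like the long one but 78 mm long, standing in the charger; to be left there. Origin: centre of its lower end.
- short_stick2: A second 78 mm short stick, standing in the charger; to be left there. Origin: centre of its lower end.
- charger: Grey charger block fixed on the bench, 75 mm (x) by 210 mm (y) by 30 mm high, with three round pockets 33 mm across and 14 mm deep in a row along its y axis, at y = -64, 0 and 64 mm. Origin: centre of its underside. It stands on the left or the right of the lamp, the tray on the other side.
- tray: Flat open steel parts tray fixed on the bench, 200 mm (x) by 160 mm (y), rim 18 mm high, walls and floor 4 mm thick. Origin: centre of its underside. The half towards its -x is empty; the solder reel stands in the +x half.
- reel: White solder reel, 60 mm across and 44 mm tall, standing in the tray 50 to 60 mm towards the tray's +x from its centre; bystander. Origin: centre of its underside.
- driver: Screwdriver, 180 mm long with a wooden handle, lying on the bench beyond and left of the lamp; bystander. Origin: on its long axis near its middle.
- jar: Amber glass jar with a steel lid, 52 mm across and 60 mm tall, beyond the lamp; bystander. Origin: centre of its underside.
- fan: White three-bladed fan wheel lying flat, about 150 mm across and 28 mm high, beyond the lamp; bystander. Origin: centre of its underside.
- meter: Black hand multimeter lying flat, 150 x 80 x 34 mm, beyond and right of the lamp; bystander. Origin: centre of its underside.

How it is judged:
By the outcome, as a careful person would: the job done as asked, in the order asked, and still so for the second after the job is handed in, with the robot touching nothing.
It also fails if it takes over 72 s, if anything falls off the work surface, if the arm or the gripper's body presses on something with over 40 N, if the wrist force passes 120 N, or if a joint passes its speed limit or range.

## Robot

A 6-joint arm with a two-finger parallel gripper is mounted at the origin on the work surface. World frame = base frame: x ahead of the robot, y to its left, z up, the work surface at z = 0. Lengths are in mm, angles in degrees, forces in N, time in s.
With the tool pointing down it reaches from about 300 to 850 mm from the base axis. Payload 4.2 kg.
Tool frame: the origin (TCP) lies midway between the tips of the shut fingers; the grasp point (between the pads) lies 19 mm behind it; z points along the fingers, y is the line along which they close (so a half turn about z gives the same grasp; the last joint's range is limited). The gripper opens to 91 mm and grips with 3 to 60 N. Pads are 32 mm wide; open, the fingers measure 118 mm over their backs; the gripper's body (76 mm by 178 mm) begins 60 mm behind the grasp point.
Start: joints at [-71.562, 18.312, 89.639, -0, 72.044, -1.146], TCP at [192.735, -541.756, 179.176] pointing down, gripper open.
Joint ranges: [-177.97, 177.97], [-48.28, 115.42], [12.27, 149.76], [-77.06, 257.06], [2.81, 150.46], [-146.56, 146.56]. Speed limits (degrees/s): [147.25, 147.25, 180, 180, 180, 180].

## Interface

Orientations are given as [roll, pitch, yaw] about the fixed x, y, z axes, in that order (R = Rz(yaw) Ry(pitch) Rx(roll)).
In Python, from workcell import env, imaging, readout, job_done gives the robot as it stands (env), with the cameras (imaging), the readings (readout) and the job as plain functions.
- The arm moves only by the shell command python3 drive.py [OPENING] [FORCE], which reads ROWS from standard input. ROWS is 1 to 8 rows, one to a line, with the numbers parted by spaces; each row has 6 numbers: dx, dy, dz in shares of the most that a row can go, 1 being 50 mm, then a rotation vector rx, ry, rz in parts of the range, where 1.0 means 120 degrees; each row shifts and turns the commanded pose from where the row before left it, along the tool's axes as they then stand; what a row does not reach is not made up. A row lasts 1/10 s, in which the tool goes at most 50 mm and 8.59 degrees, less where a joint would pass 70% of its speed; a pose out of reach is approached as far as the arm can. OPENING is the finger opening in mm, set as the command begins (- or left out keeps the last). The fingers move at their own pace and stop on an object; FORCE is the grip in N (left out, the last holds). Time passes only in rows, so rows that do not move let the fingers close. It prints the time, the measured TCP pose, the force, the opening and the grip force at its end. No shift or turn number may pass 1 either way. Input that does not fit is refused with a message, and nothing moves.
- readout.state(): the state, without advancing time (a new reading comes with each control period).
- imaging.grab_frame(name): name is "scene" or "top"; returns the picture (384x512x3 uint8, blue, green, red); there is no depth.
- imaging.camera_model(name): a dict with "fx", "fy", "cx", "cy" (pixels), "T" (4x4, takes a point from camera to world coordinates). Camera axes: x right, y up, looking along -z (the intrinsics and any distortion apply to the point x, -y, -z); pixel columns grow to the right and rows downward; lengths in mm; the calibration is good to about 2 mm. A picture is of the moment at which its call begins. camera_model takes no time and is no camera call.
- job_done(): hands the job in; it is judged then, once.
The state is a dict: "time_s": time; "qpos": joint angles; "qvel": joint speeds; "effort": joint torques, N m; "ee_pos": TCP position; "ee_rot": TCP orientation; "force": force on the tool from outside, world axes, zero at the start; "torque": the same for the moment, N m; "gripper_width": finger opening in mm; "gripper_force": force on a finger pad.
Only numpy, scipy, OpenCV 4.12 (cv2) and the standard library are available. Lean on these libraries where they do the work, as an engineer would, in place of code of your own. Each camera call takes 0.05 s, during which the arm holds its last target. There are 200 camera calls.

## Working session

There is one attempt and no reset: what is moved stays moved. The work goes in short steps, Python scripts to look and compute and a shell command to move; the robot and the scene stay as the last step left them, time stands still between calls to the robot, and variables do not carry over. Pictures are saved under pics/ and viewed, at most 10 in all, crops included, and the job is handed in when it is done.

```bash
ls; mkdir -p pics; python3 - <<'E'
from workcell import env, imaging, readout, job_done
import cv2,numpy as np
for n in("scene","top"):
    cv2.imwrite(f"pics/{n}0.png",imaging.grab_frame(n)); m=imaging.camera_model(n); print(n,{k:(np.round(v,3).tolist()) for k,v in m.items()})
print(readout.state())
E
```

```text
drive.py
pics
workcell.py
scene {'fx': 356.047, 'fy': 356.047, 'cx': 256.454, 'cy': 194.484, 'T': [[-0.204, -0.685, 0.699, 1166.946], [0.979, -0.155, 0.134, 100.227], [0.017, 0.712, 0.702, 625.757], [0.0, 0.0, 0.0, 1.0]]}
top {'fx': 377.023, 'fy': 377.023, 'cx': 254.232, 'cy': 191.537, 'T': [[0.003, 0.988, -0.155, 484.483], [-1.0, 0.004, 0.007, -3.72], [0.008, 0.155, 0.988, 1155.298], [0.0, 0.0, 0.0, 1.0]]}
{'time_s': 0.1, 'qpos': array([-7.15624798e+01,  1.83481861e+01,  8.96978838e+01, -1.66313368e-03,
        7.20441464e+01, -1.14733041e+00]), 'qvel': array([-0.03872367, -0.07598549, -0.1849583 ,  0.02179981, -0.12108   ,
        0.03185532]), 'effort': array([-1.20686014e-03, -4.13335419e+01, -2.32509309e+01,  7.27523211e-02,
        4.21980664e-02, -4.62025127e-05]), 'ee_pos': array([ 192.56258052, -541.27237908,  178.41269536]), 'ee_rot': array([-1.79909770e+02, -2.25428872e-04,  1.95853644e+01]), 'force': array([-0.72870193, -0.62053856, -0.48979701]), 'torque': array([-0.04102649,  0.01221938,  0.00246281]), 'gripper_force': 0.0, 'gripper_width': 91.43485662542993}
```

View pics/scene0.png

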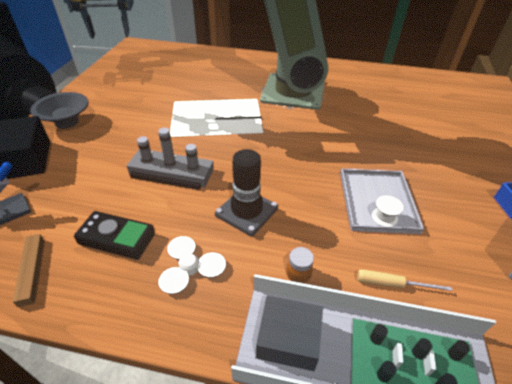

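View pics/top0.png

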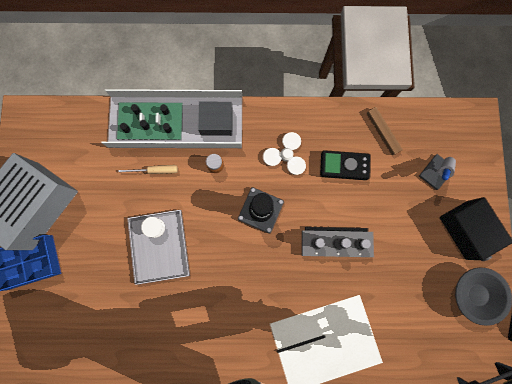

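The top view shows the lamp cap at about (262,205), the charger at (338,243) with three sticks, and the tray at (157,247) with the reel at (153,228). In the scene view the middle stick, with its top near (165,132), stands tallest. I'll zoom in before measuring.

```bash
python3 - <<'E'
import cv2,numpy as np
s=cv2.imread('pics/scene0.png');t=cv2.imread('pics/top0.png')
c=lambda im,x,y,w,h,k:cv2.resize(im[y:y+h,x:x+w],None,fx=k,fy=k,interpolation=cv2.INTER_CUBIC)
a=np.hstack([c(s,125,120,100,75,4),c(s,210,140,100,75,4)])
b=np.hstack([c(t,290,210,100,75,4),c(t,225,175,100,75,4)])
cv2.imwrite('pics/z1.png',np.vstack([a,b]))
E
```

```text
(no output)
```

View pics/z1.png

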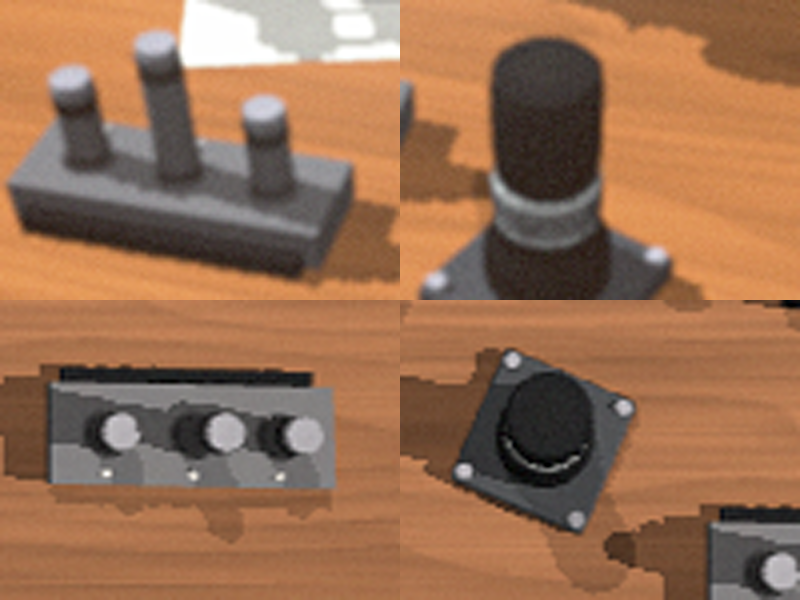

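The zoom shows the long stick in the middle pocket. Its top is near scene (164,131) and top (346,243). The cap top is near scene (247,157) and top (261,204), and the holder has four bright corner bolts. Next I measure by masks and triangulation.

```bash
cat > h.py <<'E'
import cv2,numpy as np
from workcell import env, imaging, readout, job_done
M={n:imaging.camera_model(n) for n in("scene","top")}
def ray(n,p):
    m=M[n];T=np.array(m["T"]);d=T[:3,:3]@np.array([(p[0]-m["cx"])/m["fx"],-(p[1]-m["cy"])/m["fy"],-1]);return T[:3,3],d/np.linalg.norm(d)
def onz(n,p,z):
    o,d=ray(n,p);return o+d*(z-o[2])/d[2]
def tri(ps,pt):
    o1,d1=ray("scene",ps);o2,d2=ray("top",pt)
    A=np.stack([d1,-d2],1);k=np.linalg.lstsq(A,o2-o1,rcond=None)[0]
    a,b=o1+k[0]*d1,o2+k[1]*d2;return (a+b)/2,np.linalg.norm(a-b)
def proj(n,P):
    m=M[n];T=np.array(m["T"]);c=T[:3,:3].T@(np.array(P)-T[:3,3]);return np.array([m["cx"]+m["fx"]*c[0]/-c[2],m["cy"]-m["fy"]*c[1]/-c[2]])
def blobs(im,box,lo,hi,amin):
    x,y,w,h=box;g=cv2.inRange(im[y:y+h,x:x+w],np.array(lo),np.array(hi))
    n,l,s,c=cv2.connectedComponentsWithStats(g);return [(np.round(c[i]+[x,y],2),s[i].tolist()) for i in range(1,n) if s[i,4]>=amin]
E
python3 - <<'E'
from h import *
np.set_printoptions(precision=1,suppress=True)
s=cv2.imread('pics/scene0.png');t=cv2.imread('pics/top0.png')
k=lambda im,box,lo,amin:blobs(im,box,(lo,)*3,(255,)*3,amin)
print("sc sticks",k(s,(125,122,45,40),125,8),k(s,(180,135,25,25),125,8))
print("top sticks",k(t,(300,230,75,27),125,15))
print("bolts top",k(t,(230,180,60,56),125,3))
print("bolts sc",k(s,(212,185,70,50),150,3))
print("cap top",blobs(t,(240,185,45,45),(0,0,0),(48,48,48),50))
print("cap sc",blobs(s,(225,145,45,42),(0,0,0),(75,75,75),50))
print("reel top",k(t,(135,212,40,30),190,20),"sc",k(s,(365,190,45,40),190,20))
p,e=tri((163.6,131.1),(345.7,242.6));print("rough long",p,e)
p,e=tri((246.6,156.6),(261.4,204.1));print("rough cap",p,e)
E
```

```text
sc sticks [(array([163.6, 130.1]), [33, 5, 12, 7, 72]), (array([141.8, 138.9]), [12, 14, 11, 7, 63]), (array([135.9, 157.3]), [5, 29, 11, 11, 72]), (array([157.3, 154.4]), [26, 29, 12, 9, 73])] [(array([190.1, 135.4]), [0, 0, 25, 2, 40]), (array([190.3, 146.5]), [5, 8, 12, 8, 70]), (array([182.5, 157.4]), [0, 20, 7, 5, 27]), (array([200.4, 158.8]), [18, 23, 7, 2, 9])]
top sticks [(array([349.7, 237. ]), [3, 1, 71, 26, 472]), (array([326.5, 247.9]), [16, 8, 24, 18, 165]), (array([350.2, 248.2]), [42, 8, 20, 19, 162]), (array([308.8, 251.2]), [3, 16, 15, 10, 118])]
bolts top [(array([252.5, 189.5]), [21, 8, 4, 4, 12]), (array([280.5, 201.5]), [49, 20, 4, 4, 12]), (array([240.6, 217.4]), [9, 36, 4, 4, 13]), (array([268.6, 229.4]), [37, 48, 4, 4, 11])]
bolts sc [(array([235.5, 187.7]), [21, 0, 7, 6, 16]), (array([273.5, 203. ]), [59, 17, 6, 3, 14]), (array([218.3, 209.5]), [4, 23, 5, 4, 17]), (array([251. , 227.5]), [37, 41, 5, 4, 20])]
cap top [(array([260.8, 206.8]), [8, 8, 25, 29, 532])]
cap sc [(array([246.4, 168.8]), [8, 5, 27, 37, 879])]
reel top [(array([152.9, 226.8]), [7, 5, 23, 21, 382])] sc [(array([384.8, 205.2]), [0, 0, 45, 37, 1214])]
rough long [ 506.3 -258.9  126.9] 0.7534276377191556
rough cap [605.6 -29.8 166.7] 0.028847771070860447
```

```bash
python3 - <<'E'
from h import *
np.set_printoptions(precision=1,suppress=True)
s=cv2.imread('pics/scene0.png');t=cv2.imread('pics/top0.png')
k=lambda im,box,lo,amin:blobs(im,box,(lo,)*3,(255,)*3,amin)
for th in(150,165,180):
  print(th,"sc",k(s,(155,122,20,20),th,8),"top",k(t,(333,232,22,22),th,15))
  print("shorts sc",k(s,(132,133,20,13),th,8),k(s,(182,139,18,14),th,8),"top",k(t,(308,232,22,22),th,10),k(t,(356,232,16,22),th,10))
b=np.array([[252.5,189.5],[280.5,201.5],[240.6,217.4],[268.6,229.4]])
print("lamp from bolts z20",np.mean([onz("top",p,20) for p in b],0),[onz("top",p,20)[:2] for p in b])
b=np.array([[273.5,203.],[218.3,209.5],[251,227.5]]);print([onz("scene",p,20)[:2] for p in b])
# cap top disc silhouettes: widths just below the top edge
m=cv2.inRange(t,(0,0,0),(48,48,48))
for y in range(191,224,2):
  c=np.where(m[y,245:280])[0]+245;print(y,c.min() if len(c) else 0,c.max() if len(c) else 0,end=' | ')
# tray: not-wood region
hsv=cv2.cvtColor(t,cv2.COLOR_BGR2HSV);g=cv2.inRange(hsv[200:295,115:200],(0,0,60),(255,60,255))
cs,_=cv2.findContours(g,cv2.RETR_EXTERNAL,cv2.CHAIN_APPROX_NONE);c=max(cs,key=cv2.contourArea);r=cv2.minAreaRect(c)
bx=cv2.boxPoints(r)+[115,200];P=np.array([onz("top",p,18) for p in bx]);print("\ntray",bx,P[:,:2],P.mean(0),np.linalg.norm(P-np.roll(P,1,0),axis=1))
print("reel",onz("top",(152.9,226.8),48))
for n in("scene","top"):print(proj(n,(605.6,-29.8,170)),proj(n,(506.3,-258.9,131)))
E
```

```text
150 sc [(array([168.4, 129.6]), [4, 0, 16, 15, 126])] top [(array([346.3, 242.7]), [9, 6, 9, 10, 62])]
shorts sc [(array([141.7, 138.8]), [5, 3, 10, 6, 46])] [(array([190.4, 146.5]), [4, 5, 10, 6, 53])] top [(array([320.1, 242.6]), [8, 7, 9, 8, 57])] [(array([366. , 243.4]), [6, 7, 9, 9, 59])]
165 sc [(array([172.1, 129.2]), [15, 0, 5, 15, 71]), (array([163.4, 130.1]), [4, 6, 10, 6, 44])] top [(array([346.3, 242.6]), [10, 7, 8, 9, 58])]
shorts sc [(array([141.9, 139. ]), [6, 4, 9, 5, 40])] [(array([190.3, 146.5]), [4, 5, 10, 6, 49])] top [(array([320.1, 242.5]), [9, 7, 8, 8, 54])] [(array([366.1, 243.4]), [6, 8, 9, 8, 54])]
180 sc [(array([172.2, 129.1]), [15, 0, 5, 15, 69]), (array([163.3, 130.1]), [4, 6, 10, 5, 38])] top [(array([344.5, 241.9]), [10, 7, 5, 8, 22])]
shorts sc [(array([141.8, 138.9]), [6, 4, 9, 5, 35])] [(array([190.2, 146.4]), [4, 5, 10, 6, 42])] top [(array([319.4, 242. ]), [9, 7, 7, 8, 33])] [(array([363.4, 242.4]), [6, 8, 4, 7, 11])]
lamp from bolts z20 [607.6 -31.1  20. ] [array([668.3,  -6.5]), array([631.8, -91.7]), array([583.,  29.]), array([547.2, -55.3])]
[array([582.8,  29.9]), array([631.7, -91.5]), array([668.2,  -5.9])]
191 0 0 | 193 259 265 | 195 255 268 | 197 253 270 | 199 252 271 | 201 251 277 | 203 250 272 | 205 249 272 | 207 249 272 | 209 249 272 | 211 249 272 | 213 249 272 | 215 250 271 | 217 251 269 | 219 252 267 | 221 258 263 | 223 246 246 | 
tray [[125.4 216.6]
 [180.7 209.2]
 [189.6 276.9]
 [134.3 284.2]] [[584.5 376.4]
 [607.2 210.5]
 [407.1 177.6]
 [385.8 339.2]] [496.1 275.9  18. ] [202.2 167.4 202.8 163. ]
reel [552.1 284.3  48. ]
[246.6 155.3] [163.1 129.7]
[261.4 204. ] [346.  242.6]
```

Two-view fixes, each checked against the given sizes:

| Point | x | y | z | Check |
|---|---|---|---|---|
| Lamp axis | 607 | -31 | cap top 167 | 170 expected |
| Long stick | 506 | -259 | top 127–131 | 131 expected |
| Tray centre | 496 | 276 | rim taken as 18 | yaw about 10°, sides about 202 × 165 |

The reel is at (552,284). First I turn the tool to yaw 90 while rising.

The manual's scale: shifts go in shares of 50 mm and turns go in shares of 120 degrees. Converting my numbers, -5 mm is -0.1, -8.5 degrees is -0.0708.

```bash
echo '0 0 -0.1 0 0 -0.0708
0 0 -0.1 0 0 -0.0708
0 0 -0.1 0 0 -0.0708
0 0 -0.1 0 0 -0.0708
0 0 -0.1 0 0 -0.0708
0 0 -0.1 0 0 -0.0708
0 0 -0.1 0 0 -0.0708
0 0 -0.1 0 0 -0.0708' | python3 drive.py 91; echo '0 0 0 0 0 -0.02
0 0 0 0 0 0' | python3 drive.py
```

```text
time_s: 0.9
ee_pos: [192.6, -541.4, 218.8]
ee_rot: [-180.0, -0.1, 87.9]
force: [0.1, 0.5, 0.2]
gripper_width: 90.9
gripper_force: 0.0
time_s: 1.1
ee_pos: [192.7, -541.5, 218.9]
ee_rot: [-180.0, -0.0, 90.0]
force: [0.5, 0.0, -0.4]
gripper_width: 90.8
gripper_force: 0.0
```

Scaled: 32 mm is 0.64, 26 mm is 0.52.

```bash
echo '0.64 0.52 0 0 0 0
0.64 0.52 0 0 0 0
0.64 0.52 0 0 0 0
0.64 0.52 0 0 0 0
0.64 0.52 0 0 0 0
0.64 0.52 0 0 0 0
0.64 0.52 0 0 0 0
0.64 0.52 0 0 0 0' | python3 drive.py; echo '0.64 0.52 0 0 0 0
0.64 0.52 0 0 0 0
0.64 0.52 0 0 0 0
0.64 0.52 0 0 0 0
0.64 0.52 0 0 0 0
0.64 0.52 0 0 0 0
0.64 0.52 0 0 0 0
0.6 0.48 0 0 0 0' | python3 drive.py; echo '0 0 0 0 0 0
0 0 0 0 0 0' | python3 drive.py
```

```text
time_s: 1.9
ee_pos: [401.4, -284.2, 218.9]
ee_rot: [-180.0, -0.0, 89.9]
force: [0.1, 0.0, -0.7]
gripper_width: 91.1
gripper_force: 0.0
time_s: 2.7
ee_pos: [607.6, -30.2, 218.6]
ee_rot: [-180.0, 0.0, 89.9]
force: [0.1, 0.4, -0.4]
gripper_width: 91.0
gripper_force: 0.0
time_s: 2.9
ee_pos: [606.6, -31.4, 218.2]
ee_rot: [-179.9, 0.0, 90.0]
force: [-0.5, 0.1, 0.1]
gripper_width: 90.6
gripper_force: 0.0
```

Scaled: 20 mm is 0.4, 11 mm is 0.22.

```bash
echo '0 0 0.4 0 0 0
0 0 0.4 0 0 0
0 0 0.4 0 0 0
0 0 0.4 0 0 0
0 0 0.22 0 0 0
0 0 0 0 0 0
0 0 0 0 0 0' | python3 drive.py; echo '0 0 0 0 0 0
0 0 0 0 0 0
0 0 0 0 0 0
0 0 0 0 0 0
0 0 0 0 0 0
0 0 0 0 0 0' | python3 drive.py 50 5; echo '0 0 0 0 0 0
0 0 0 0 0 0
0 0 0 0 0 0
0 0 0 0 0 0' | python3 drive.py 50 5
```

```text
time_s: 3.6
ee_pos: [607.1, -32.5, 128.9]
ee_rot: [179.9, 0.0, 89.9]
force: [0.7, 0.5, 0.1]
gripper_width: 90.9
gripper_force: 0.0
time_s: 4.2
ee_pos: [607.4, -31.9, 128.5]
ee_rot: [179.9, 0.0, 90.0]
force: [0.9, -0.1, 1.7]
gripper_width: 58.2
gripper_force: 5.0
time_s: 4.6
ee_pos: [607.3, -31.9, 128.4]
ee_rot: [179.9, 0.0, 90.0]
force: [1.2, 0.1, 1.6]
gripper_width: 58.0
gripper_force: 5.0
```

Scaled: -5 mm is -0.1, -4 mm is -0.08.

```bash
echo '0 0 0 0 0 0
0 0 0 0 0 0' | python3 drive.py 50 50; echo '0 0 -0.06 0 0 0
0 0 -0.06 0 0 0
0 0 -0.06 0 0 0
0 0 -0.06 0 0 0' | python3 drive.py ; echo '0 0 -0.08 0 0 0
0 0 -0.08 0 0 0
0 0 -0.1 0 0 0
0 0 -0.1 0 0 0
0 0 -0.1 0 0 0
0 0 -0.1 0 0 0
0 0 -0.1 0 0 0
0 0 -0.1 0 0 0' | python3 drive.py
```

```text
time_s: 4.8
ee_pos: [607.4, -31.9, 128.6]
ee_rot: [179.9, 0.0, 90.0]
force: [0.7, 0.0, 3.9]
gripper_width: 56.1
gripper_force: 62.5
time_s: 5.2
ee_pos: [606.3, -31.8, 139.3]
ee_rot: [-179.9, -0.0, 90.0]
force: [2.9, -0.2, -7.8]
gripper_width: 56.6
gripper_force: 58.8
time_s: 6.0
ee_pos: [606.8, -31.9, 178.6]
ee_rot: [-180.0, 0.0, 90.0]
force: [0.1, 1.1, -1.7]
gripper_width: 56.4
gripper_force: 59.3
```

Scaled: 37 mm is 0.74, -20 mm is -0.4.

```bash
echo '0 0 -0.2 0 0 0
0.74 -0.4 0 0 0 0
0.74 -0.4 0 0 0 0
0.74 -0.4 0 0 0 0
0.74 -0.4 0 0 0 0
0.74 -0.4 0 0 0 0
0.74 -0.4 0 0 0 0
0.74 -0.4 0 0 0 0' | python3 drive.py; echo '0.8 -0.36 0 0 0 0
0 0 0 0 0 0
0 0 0 0 0 0' | python3 drive.py
python3 - <<'E'
from h import *
s=imaging.grab_frame("scene");t=imaging.grab_frame("top")
c=lambda im,x,y,w,h,k:cv2.resize(im[y:y+h,x:x+w],None,fx=k,fy=k,interpolation=cv2.INTER_CUBIC)
a=np.hstack([c(s,200,130,100,100,4),c(s,320,100,100,100,4)]);cv2.imwrite("pics/s1.png",s);cv2.imwrite("pics/t1.png",t)
b=np.hstack([c(t,120,200,100,50,4),c(t,225,185,100,50,4)])
cv2.imwrite("pics/z2.png",np.vstack([a,b]))
E
```

```text
time_s: 6.8
ee_pos: [466.2, 228.6, 188.9]
ee_rot: [179.9, -0.0, 90.0]
force: [0.7, -0.3, -0.7]
gripper_width: 56.5
gripper_force: 55.8
time_s: 7.1
ee_pos: [448.8, 267.8, 188.6]
ee_rot: [180.0, 0.0, 90.1]
force: [0.4, 0.4, -1.2]
gripper_width: 56.6
gripper_force: 55.8
```

View pics/z2.png

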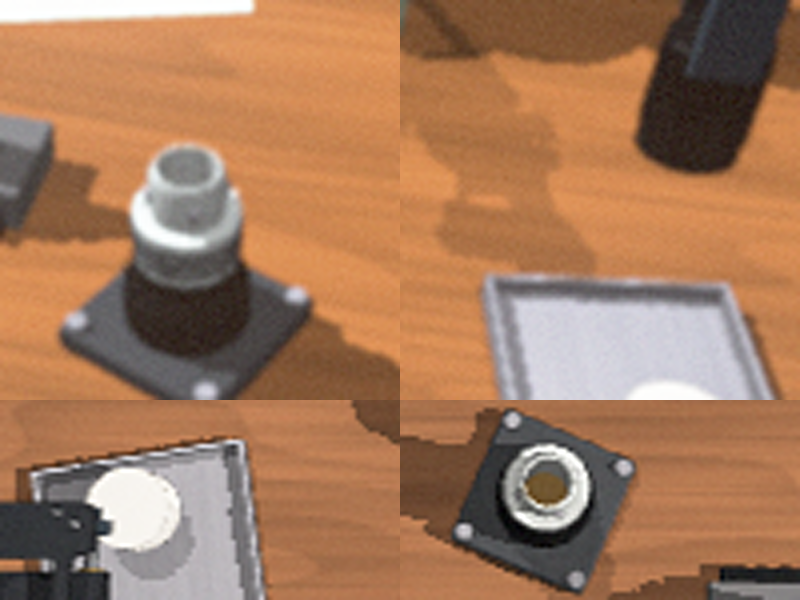

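The cap is in the gripper over the tray. The lamp tube stands open, with its rim centre near scene (246.4,170.9) and top (261.1,205.1), and the reel is untouched. I lower the cap until it touches the tray floor.

Scaled: 30 mm is 0.6, 25 mm is 0.5.

```bash
python3 - <<'E'
from h import *
print(tri((246.4,170.9),(261.1,205.1)), onz("top",(261.1,205.1),130))
E
echo '0 0 0.6 0 0 0
0 0 0.6 0 0 0
0 0 0.6 0 0 0
0 0 0.5 0 0 0
0 0 0.4 0 0 0
0 0 0.2 0 0 0
0 0 0.06 0 0 0
0 0 0 0 0 0' | python3 drive.py; echo '0 0 0.04 0 0 0
0 0 0.04 0 0 0
0 0 0.02 0 0 0
0 0 0 0 0 0' | python3 drive.py
```

```text
(array([607.43945138, -29.97507765, 129.41624484]), np.float64(0.009003894404196201)) [607.37034927 -29.96455893 130.        ]
time_s: 8.0
ee_pos: [449.7, 266.8, 40.4]
ee_rot: [180.0, -0.0, 89.9]
force: [1.1, 0.5, -1.1]
gripper_width: 56.2
gripper_force: 55.9
time_s: 8.4
ee_pos: [449.0, 267.2, 35.3]
ee_rot: [180.0, -0.0, 90.0]
force: [-0.1, -0.6, -1.1]
gripper_width: 56.3
gripper_force: 55.9
```

Scaled: 1 mm is 0.02.

```bash
echo '0 0 0.02 0 0 0
0 0 0.02 0 0 0
0 0 0 0 0 0' | python3 drive.py; echo '0 0 0.02 0 0 0
0 0 0 0 0 0' | python3 drive.py;echo '0 0 0.02 0 0 0
0 0 0 0 0 0' | python3 drive.py
```

```text
time_s: 8.7
ee_pos: [448.9, 267.1, 33.0]
ee_rot: [-180.0, 0.0, 90.0]
force: [-0.4, 0.0, -1.2]
gripper_width: 56.2
gripper_force: 55.9
time_s: 8.9
ee_pos: [449.1, 267.2, 32.5]
ee_rot: [180.0, -0.0, 90.0]
force: [-1.3, -0.5, 3.0]
gripper_width: 56.6
gripper_force: 56.3
time_s: 9.1
ee_pos: [449.2, 267.3, 32.4]
ee_rot: [180.0, -0.0, 90.0]
force: [-1.7, -1.9, 9.4]
gripper_width: 56.4
gripper_force: 56.9
```

Contact is at TCP z 32.5, as predicted, so the cap did not slip in the grip. I release it and back off.

Scaled: -1 mm is -0.02.

```bash
echo '0 0 -0.02 0 0 0
0 0 0 0 0 0' | python3 drive.py; echo '0 0 0 0 0 0
0 0 0 0 0 0
0 0 0 0 0 0' | python3 drive.py 74; echo '0 0 -0.2 0 0 0
0 0 -0.4 0 0 0
0 0 -0.6 0 0 0
0 0 -0.8 0 0 0
0 0 -0.8 0 0 0
0 0 -0.5 0 0 0' | python3 drive.py ; echo '-0.6 0 0 0 0 0
-0.8 0 0 0 0 0
-0.8 0 0 0 0 0
-0.8 0 0 0 0 0
-0.8 0 0 0 0 0
-0.8 0 0 0 0 0
-0.8 0 0 0 0 0
-0.8 0.1 0 0 0 0' | python3 drive.py
```

```text
time_s: 9.3
ee_pos: [449.1, 267.2, 32.5]
ee_rot: [180.0, -0.0, 90.0]
force: [-1.0, -0.9, 5.0]
gripper_width: 56.0
gripper_force: 56.3
time_s: 9.6
ee_pos: [448.9, 267.1, 31.8]
ee_rot: [-180.0, 0.0, 90.0]
force: [0.6, 0.3, -0.3]
gripper_width: 73.6
gripper_force: 0.0
time_s: 10.2
ee_pos: [450.0, 267.8, 201.0]
ee_rot: [179.7, -0.1, 90.0]
force: [0.8, 0.4, -0.4]
gripper_width: 74.1
gripper_force: 0.0
time_s: 11.0
ee_pos: [453.3, -44.3, 198.0]
ee_rot: [179.9, 0.0, 90.0]
force: [0.2, -0.5, -0.9]
gripper_width: 74.1
gripper_force: 0.0
```

Scaled: -36 mm is -0.72, -35 mm is -0.7.

```bash
echo '-0.72 0.18 0 0 0 0
-0.72 0.18 0 0 0 0
-0.72 0.18 0 0 0 0
-0.72 0.18 0 0 0 0
-0.72 0.18 0 0 0 0
-0.7 0.16 0 0 0 0
0 0 0 0 0 0
0 0 0 0 0 0' | python3 drive.py 60
python3 - <<'E'
from h import *
s=imaging.grab_frame("scene");t=imaging.grab_frame("top");print(readout.state()["ee_pos"])
cv2.imwrite("pics/s2.png",s);cv2.imwrite("pics/t2.png",t)
c=lambda im,x,y,w,h,k:cv2.resize(im[y:y+h,x:x+w],None,fx=k,fy=k,interpolation=cv2.INTER_CUBIC)
cv2.imwrite("pics/z3.png",np.vstack([np.hstack([c(s,335,130,100,100,4),c(s,110,90,100,100,4)]),np.hstack([c(t,110,215,100,50,4),c(t,290,215,100,50,4)])]))
print(proj("scene",(449,267,74)),proj("top",(449,267,74)))
E
```

```text
time_s: 11.8
ee_pos: [506.6, -258.1, 197.2]
ee_rot: [-180.0, -0.0, 89.9]
force: [-0.1, 0.2, 1.3]
gripper_width: 60.1
gripper_force: 0.0
[ 506.51342832 -256.91552281  197.41861577]
[379.93694917 164.45365132] [155.06494154 262.98627526]
```

View pics/z3.png

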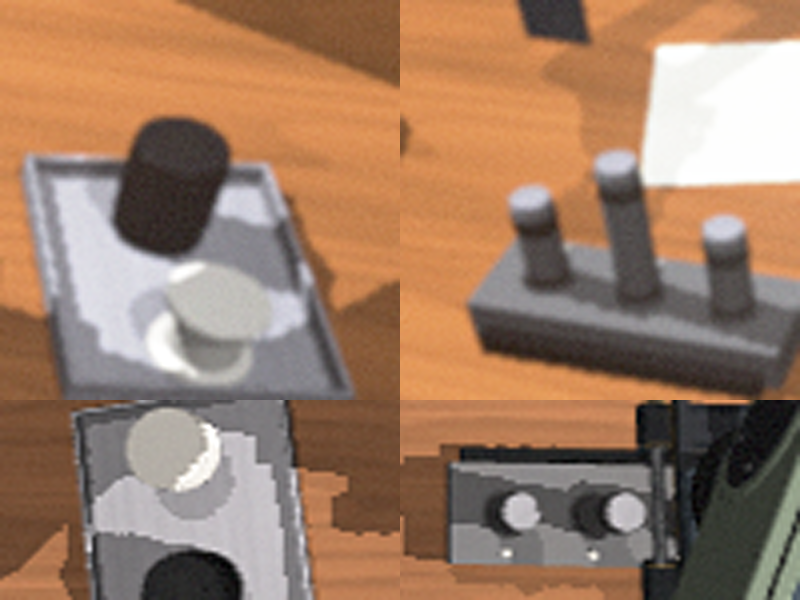

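The cap stands upright in the tray's empty half with the reel untouched. The charger still holds all three sticks, the tall one in the middle. I check the stick's fix again, then descend.

Scaled: 20 mm is 0.4.

```bash
python3 - <<'E'
from h import *
print(tri((163.4,130.1),(346.0,242.5)),onz("top",(346,242.5),131),readout.state()["ee_pos"])
# stick from its pocket: short-stick tops, midpoint
a=onz("top",(320.1,242.5),94);b=onz("top",(366.0,243.4),94);print(a,b,(a+b)/2,np.linalg.norm(a-b))
E
echo '0 0 0.4 0 0 0
0 0 0.4 0 0 0
0 0 0.4 0 0 0
0 0 0 0 0 0
0 0 0 0 0 0' | python3 drive.py
```

```text
(array([ 506.44132788, -258.85852669,  129.93891118]), np.float64(0.914165718117241)) [ 506.56756428 -259.04014016  131.        ] [ 506.51342832 -256.91552281  197.41861577]
[ 507.14277665 -195.76508072   94.        ] [ 505.0431875 -324.1900029   94.       ] [ 506.09298208 -259.97754181   94.        ] 128.44208387491156
time_s: 12.4
ee_pos: [507.0, -257.0, 137.8]
ee_rot: [180.0, 0.0, 90.1]
force: [0.5, 0.6, 0.6]
gripper_width: 59.8
gripper_force: 0.0
```

Scaled: 15 mm is 0.3, 12 mm is 0.24.

```bash
echo '-0.046 -0.01 0.3 0 0 0
0 0 0.24 0 0 0
0 0 0.12 0 0 0
0 0 0 0 0 0
0 0 0 0 0 0' | python3 drive.py; echo '0 0 0 0 0 0
0 0 0 0 0 0
0 0 0 0 0 0
0 0 0 0 0 0
0 0 0 0 0 0
0 0 0 0 0 0' | python3 drive.py 20 6;echo '0 0 0 0 0 0
0 0 0 0 0 0' | python3 drive.py 20 25
```

```text
time_s: 12.9
ee_pos: [506.7, -260.2, 104.6]
ee_rot: [180.0, 0.0, 90.0]
force: [1.1, -0.8, 0.9]
gripper_width: 59.9
gripper_force: 0.0
time_s: 13.5
ee_pos: [506.3, -260.2, 104.2]
ee_rot: [180.0, 0.0, 90.0]
force: [-0.2, 0.2, -0.7]
gripper_width: 20.2
gripper_force: 0.0
time_s: 13.7
ee_pos: [506.3, -260.1, 104.1]
ee_rot: [-180.0, 0.0, 90.0]
force: [-0.0, -0.8, -0.4]
gripper_width: 20.5
gripper_force: 0.0
```

The fingers closed to 20 mm without meeting anything, so I look.

```bash
python3 - <<'E'
from h import *
s=imaging.grab_frame("scene");t=imaging.grab_frame("top")
cv2.imwrite("pics/s3.png",s);cv2.imwrite("pics/t3.png",t)
c=lambda im,x,y,w,h,k:cv2.resize(im[y:y+h,x:x+w],None,fx=k,fy=k,interpolation=cv2.INTER_CUBIC)
cv2.imwrite("pics/z4.png",np.hstack([c(s,110,90,100,100,4),c(t,290,190,100,100,4)]))
E
```

```text
(no output)
```

View pics/z4.png

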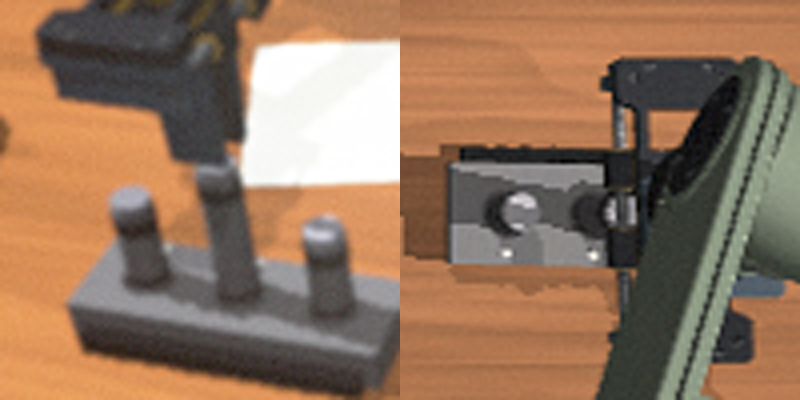

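```bash
python3 - <<'E'
from h import *
for z in (104,123,131,160,183): print(z,proj("scene",(506.3,-260.1,z)),proj("top",(506.3,-260.1,z)))
print(readout.state()["force"],readout.state()["gripper_width"])
s=cv2.imread("pics/s3.png");t=cv2.imread("pics/t3.png")
c=lambda im,x,y,w,h,k:cv2.resize(im[y:y+h,x:x+w],None,fx=k,fy=k,interpolation=cv2.INTER_CUBIC)
cv2.imwrite("pics/z5.png",np.hstack([c(s,140,105,50,60,8),c(t,325,213,50,60,8)]))
E
```

```text
104 [164.51208    138.81306225] [343.96618204 242.80329087]
123 [163.22255424 132.37475986] [345.66259627 242.66222673]
131 [162.6675944  129.60397435] [346.39560807 242.60127365]
160 [160.593446   119.24823355] [349.15103751 242.37214784]
183 [158.87528814 110.66987074] [351.4526262  242.18076084]
[-0.3718123   0.95960304  1.27873012] 20.118687312166767
```

View pics/z5.png

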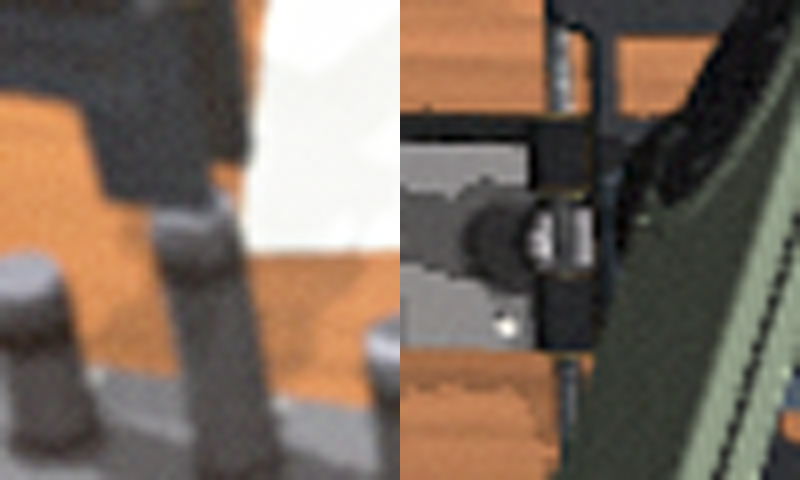

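The picture shows the near fingertip ending at scene row ~129, just above the stick top, so the real fingertips sit higher than the stated TCP. The xy position agrees. I quantify the offset from the finger's edge.

```bash
python3 - <<'E'
from h import *
from scipy.optimize import brentq
for x in (516,524,532):
  print(x,[round(brentq(lambda z:proj("scene",(x,-260,z))[1]-r,50,250),1) for r in (128.5,129.5,130.5)])
# pad pair in top view: far finger / near finger rows and gap at col 343..348
t=cv2.imread("pics/t3.png");s=cv2.imread("pics/s3.png")
print(t[225:258,345].mean(1).astype(int)); print(s[112:145,158].mean(1).astype(int),s[112:145,154].mean(1).astype(int))
# same for the open state over stick earlier (s2,ee z 197) and cap grip in s1 (ee z 188.6)
s2=cv2.imread("pics/s2.png");print(proj("scene",(506,-257,197)),proj("scene",(546,-257,197)));print(s2[85:115,110+37].mean(1).astype(int))
E
```

```text
516 [140.6, 137.7, 134.9]
524 [145.8, 143.1, 140.3]
532 [151.1, 148.4, 145.6]
[128 137  87  33  37  37  38  43  36  40  39  45  68  64  82  82  75  75
  63  60  61  68  68  39  43  40  39  38  41  38  40  35  67]
[ 64  61  66  60  67  64  67  66  61  61  62  67  64  62  66  63  61  65
  85 116 134 134 124 123 122 126 129 137 132 136 131 129 126] [ 64  66  65  69  70  64  63  67  58  56  60  61  62  56  63  62  58  72
 109 141 152 150 146 148 154 154 157 157 154 148 152 137 133]
[159.12969533 105.37947886] [151.93644634 114.65356563]
[ 60  60  56  51  54  51  54  57  52  54  56  53  61  61  86 125 148 155
 152 143 126 127 125 114 118 132 136 146 147 154]
```

Scaled: 2 mm is 0.04.

```bash
echo '0 0 0.04 0 0 0
0 0 0.04 0 0 0
0 0 0 0 0 0' | python3 drive.py;echo '0 0 0.04 0 0 0
0 0 0.04 0 0 0
0 0 0 0 0 0' | python3 drive.py;echo '0 0 0.04 0 0 0
0 0 0 0 0 0' | python3 drive.py
```

```text
time_s: 14.1
ee_pos: [506.0, -260.0, 99.7]
ee_rot: [-180.0, -0.0, 90.0]
force: [0.2, 0.0, -0.3]
gripper_width: 20.2
gripper_force: 0.0
time_s: 14.4
ee_pos: [506.6, -260.3, 96.5]
ee_rot: [180.0, 0.0, 90.0]
force: [-1.3, -0.5, 2.7]
gripper_width: 20.0
gripper_force: 1.5
time_s: 14.6
ee_pos: [507.3, -260.8, 96.4]
ee_rot: [179.8, 0.1, 90.0]
force: [-2.1, -0.3, 12.2]
gripper_width: 19.8
gripper_force: 6.0
```

```bash
python3 - <<'E'
from h import *
s1=cv2.imread("pics/s1.png")
for x in (478,485,492): print(x,[(z,proj("scene",(x,268,z)).round(1)) for z in (189,200,210,220)])
for c in (385,392,398,404): print(c,s1[100:145,c].mean(1).astype(int))
E
```

```text
478 [(189, array([394.8, 131.7])), (200, array([396.3, 127.4])), (210, array([397.7, 123.4])), (220, array([399.1, 119.3]))]
485 [(189, array([395.1, 133.6])), (200, array([396.6, 129.3])), (210, array([398. , 125.2])), (220, array([399.4, 121.2]))]
492 [(189, array([395.3, 135.4])), (200, array([396.8, 131.1])), (210, array([398.2, 127.1])), (220, array([399.7, 123. ]))]
385 [ 81  83  84  79  83  81  77  77  73  67  62  52  43  38  40  30  38  29
  40  36  33  37  37  41  33  36  38  41  35  40  37  40  30  39  31  41
  39  38  41  34  51  88 121 135 141]
392 [ 36  39  38  45  46  42  41  40  48  43  43  44  59  59  59  60  67  73
  56  44  34  32  40  37  35  34  28  35  32  27  38  41  33  42  32  34
  35  36  36  44  31  29  45  85 128]
398 [ 73  68  66  59  54  49  53  49  40  50  51  46  48  49  50  45  46  49
  49  44  37  28  34  33  39  37  31  32  35  33  39  33  38  34  40  37
  39  34  38  35  35  35  51  91 122]
404 [ 49  52  47  39  47  48  48  55  51  51  44  47  49  54  47  47  48  49
  48  43  43  35  30  31  27  27  40  26  34  36  26  36  34  36  32  31
  47  66  82  93 104 122 125 123 129]
```

The fingers touched the stick top (z 131) at a TCP reading of about 96.8. The scene view of the cap grip gives the same figure, so the true tips are about 34 mm above the reported TCP. I use that correction: rise, open, and descend to a reading of about 72, which puts the tips at z ~106.

Scaled: -5 mm is -0.1, -4 mm is -0.08.

```bash
echo '0 0 -0.08 0 0 0
0 0 -0.1 0 0 0
0 0 0 0 0 0' | python3 drive.py; echo '0 0 0 0 0 0
0 0 0 0 0 0
0 0 0 0 0 0
0 0 0 0 0 0' | python3 drive.py 60; echo '0 0 0.16 0 0 0
0 0 0.16 0 0 0
0 0 0.16 0 0 0
0 0 0.14 0 0 0
0 0 0 0 0 0
0 0 0 0 0 0' | python3 drive.py; echo '0 0 0 0 0 0
0 0 0 0 0 0
0 0 0 0 0 0
0 0 0 0 0 0
0 0 0 0 0 0
0 0 0 0 0 0' | python3 drive.py 20 6
```

```text
time_s: 14.9
ee_pos: [506.6, -260.3, 103.6]
ee_rot: [180.0, 0.0, 90.0]
force: [0.5, 0.7, -0.3]
gripper_width: 20.0
gripper_force: 0.0
time_s: 15.3
ee_pos: [506.2, -260.1, 102.9]
ee_rot: [-180.0, -0.0, 90.0]
force: [-0.5, -0.1, -0.3]
gripper_width: 49.0
gripper_force: 0.0
time_s: 15.9
ee_pos: [506.3, -260.1, 71.9]
ee_rot: [-180.0, -0.0, 90.0]
force: [0.2, -1.0, -0.4]
gripper_width: 59.8
gripper_force: 0.0
time_s: 16.5
ee_pos: [506.4, -260.2, 72.3]
ee_rot: [180.0, 0.0, 90.0]
force: [1.0, -0.3, 0.6]
gripper_width: 27.7
gripper_force: 6.0
```

The stick is gripped at 27.7 mm. I firm up the grip and lift.

The manual's scale: shifts go in shares of 50 mm and turns go in shares of 120 degrees. Converting my numbers, -30 mm is -0.6, 29 mm is 0.58.

```bash
echo '0 0 0 0 0 0
0 0 0 0 0 0' | python3 drive.py 20 25; echo '0 0 -0.1 0 0 0
0 0 -0.3 0 0 0
0 0 -0.6 0 0 0
0 0 -0.6 0 0 0
0 0 -0.6 0 0 0
0 0 -0.6 0 0 0
0 0 -0.2 0 0 0
0 0 0 0 0 0' | python3 drive.py
echo '0.56 0.24 0 0 0 0
0.56 0.24 0 0 0 0
0.56 0.24 0 0 0 0
0.58 0.26 0 0 0 0
0.58 0.26 0 0 0 0
0.58 0.26 0 0 0 0
0.58 0.26 0 0 0 0
0.58 0.26 0 0 0 0' | python3 drive.py; echo '0 0 0 0 0 0
0 0 0 0 0 0
0 0 0 0 0 0' | python3 drive.py
python3 - <<'E'
from h import *
s=imaging.grab_frame("scene");t=imaging.grab_frame("top");print(readout.state()["ee_pos"])
cv2.imwrite("pics/s4.png",s);cv2.imwrite("pics/t4.png",t)
c=lambda im,x,y,w,h,k:cv2.resize(im[y:y+h,x:x+w],None,fx=k,fy=k,interpolation=cv2.INTER_CUBIC)
cv2.imwrite("pics/z6.png",np.hstack([c(s,200,90,100,140,4),c(t,225,140,100,140,4)]))
E
```

```text
time_s: 16.7
ee_pos: [506.4, -260.2, 72.3]
ee_rot: [180.0, 0.0, 90.0]
force: [0.9, -0.4, 0.3]
gripper_width: 27.3
gripper_force: 25.0
time_s: 17.5
ee_pos: [506.9, -260.4, 223.3]
ee_rot: [179.9, 0.1, 90.0]
force: [0.9, 0.1, -2.0]
gripper_width: 27.2
gripper_force: 25.0
time_s: 18.3
ee_pos: [606.6, -29.8, 219.4]
ee_rot: [-179.7, -0.0, 90.0]
force: [0.4, 0.5, -0.0]
gripper_width: 27.1
gripper_force: 25.0
time_s: 18.6
ee_pos: [606.5, -31.9, 220.8]
ee_rot: [-179.8, 0.0, 90.0]
force: [0.8, 0.1, -0.7]
gripper_width: 27.8
gripper_force: 25.0
[606.74910391 -32.16944049 221.58893474]
```

View pics/z6.png

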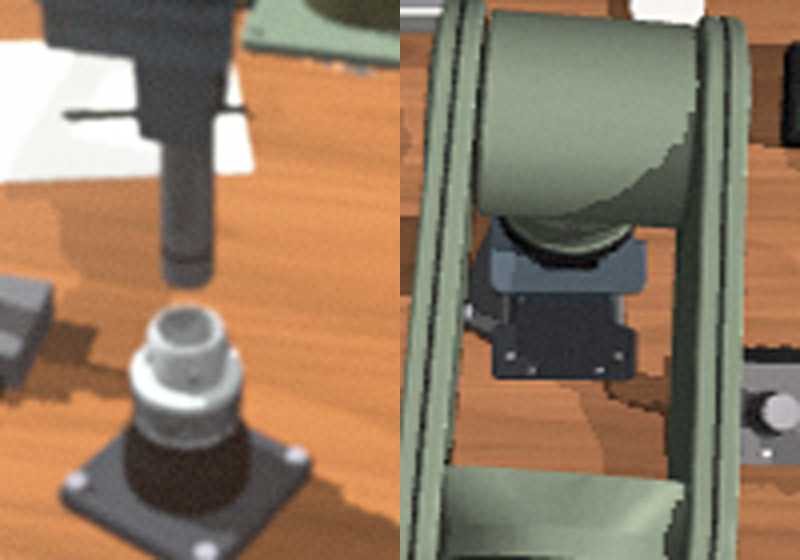

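The stick hangs plumb over the tube. Its bottom centre is at zoom x ~186 against the rim centre at ~187, so it is well aligned. I lower it with force checks.

Scaled: 15 mm is 0.3, 12 mm is 0.24.

```bash
echo '0.014 0.012 0.3 0 0 0
0 0 0.24 0 0 0
0 0 0.16 0 0 0
0 0 0.1 0 0 0
0 0 0 0 0 0' | python3 drive.py; echo '0 0 0.06 0 0 0
0 0 0.06 0 0 0
0 0 0 0 0 0' | python3 drive.py
```

```text
time_s: 19.2
ee_pos: [607.5, -30.7, 181.3]
ee_rot: [-179.9, 0.0, 90.0]
force: [0.4, -0.9, -1.2]
gripper_width: 27.5
gripper_force: 25.0
time_s: 19.5
ee_pos: [607.9, -30.4, 175.9]
ee_rot: [-180.0, 0.0, 90.0]
force: [-0.2, 0.0, -0.8]
gripper_width: 27.4
gripper_force: 25.0
```

Scaled: 15 mm is 0.3, 10 mm is 0.2.

```bash
echo '0 0 0.2 0 0 0
0 0 0.3 0 0 0
0 0 0.3 0 0 0
0 0 0.3 0 0 0
0 0 0.2 0 0 0
0 0 0.06 0 0 0
0 0 0 0 0 0
0 0 0 0 0 0' | python3 drive.py; echo '0 0 0.04 0 0 0
0 0 0.02 0 0 0
0 0 0 0 0 0' | python3 drive.py
```

```text
time_s: 20.3
ee_pos: [608.5, -30.5, 108.8]
ee_rot: [179.9, 0.0, 90.0]
force: [-0.3, -0.1, -0.8]
gripper_width: 27.3
gripper_force: 25.0
time_s: 20.6
ee_pos: [608.0, -30.5, 105.3]
ee_rot: [180.0, 0.0, 90.0]
force: [-0.3, 0.3, -1.6]
gripper_width: 27.3
gripper_force: 25.0
```

Scaled: 2 mm is 0.04, 1 mm is 0.02.

```bash
echo '0 0 0.04 0 0 0
0 0 0.02 0 0 0
0 0 0 0 0 0' | python3 drive.py; echo '0 0 0 0 0 0
0 0 0 0 0 0
0 0 0 0 0 0
0 0 0 0 0 0' | python3 drive.py 60; echo '0 0 -0.2 0 0 0
0 0 -0.4 0 0 0
0 0 -0.6 0 0 0
0 0 -0.6 0 0 0
0 0 -0.2 0 0 0' | python3 drive.py; echo '0.74 -0.4 0 0 0 0
0.74 -0.4 0 0 0 0
0.74 -0.4 0 0 0 0
0.74 -0.4 0 0 0 0
0.74 -0.4 0 0 0 0
0.74 -0.4 0 0 0 0
0.74 -0.4 0 0 0 0
0.76 -0.38 0 0 0 0' | python3 drive.py 80; echo '0 0 0 0 0 0
0 0 0 0 0 0' | python3 drive.py
python3 - <<'E'
from h import *
s=imaging.grab_frame("scene");t=imaging.grab_frame("top");print(readout.state()["ee_pos"])
cv2.imwrite("pics/s5.png",s);cv2.imwrite("pics/t5.png",t)
c=lambda im,x,y,w,h,k:cv2.resize(im[y:y+h,x:x+w],None,fx=k,fy=k,interpolation=cv2.INTER_CUBIC)
cv2.imwrite("pics/z7.png",np.vstack([np.hstack([c(s,210,130,90,90,4),c(s,330,110,90,90,4)]),np.hstack([c(t,225,180,90,55,4),c(t,120,215,90,55,4)])]))
E
```

```text
time_s: 20.9
ee_pos: [607.8, -30.5, 101.9]
ee_rot: [-180.0, 0.0, 90.0]
force: [0.6, -0.3, -2.3]
gripper_width: 27.3
gripper_force: 25.0
time_s: 21.3
ee_pos: [608.1, -30.5, 102.3]
ee_rot: [180.0, 0.0, 90.0]
force: [-0.8, -0.0, 0.2]
gripper_width: 56.8
gripper_force: 0.0
time_s: 21.8
ee_pos: [609.9, -30.6, 206.4]
ee_rot: [179.6, 0.0, 90.0]
force: [0.7, 0.1, -0.0]
gripper_width: 59.6
gripper_force: 0.0
time_s: 22.6
ee_pos: [447.7, 267.6, 201.8]
ee_rot: [-180.0, 0.0, 90.0]
force: [1.0, 0.0, 0.2]
gripper_width: 79.7
gripper_force: 0.0
time_s: 22.8
ee_pos: [448.5, 266.8, 201.7]
ee_rot: [-180.0, 0.1, 90.1]
force: [-0.3, -0.3, -0.7]
gripper_width: 80.1
gripper_force: 0.0
[449.33000104 265.67832391 201.83444288]
```

View pics/z7.png

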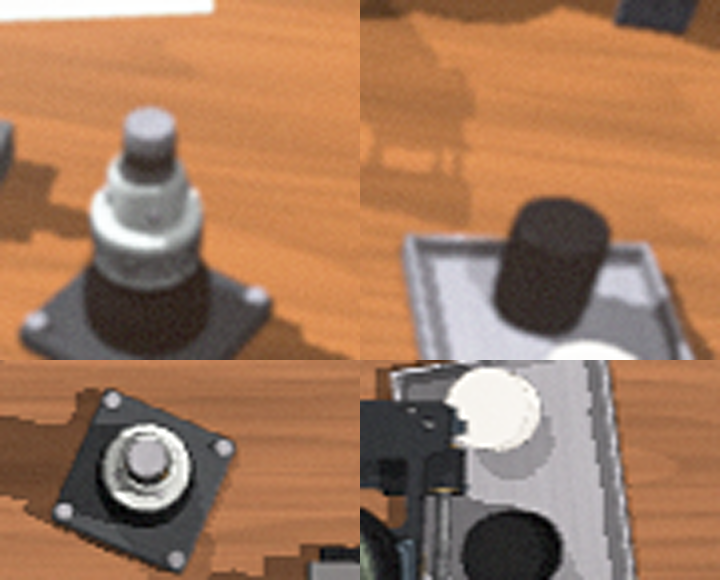

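The stick stands in the lamp with its top showing above the rim, and the cap is still upright in the tray. I regrip the cap deeper this time and at the same xy as its release pose (449.1, 267.2), so the known offset to the lamp holds.

Scaled: 30 mm is 0.6, 25 mm is 0.5.

```bash
echo '0 0 0.6 0 0 0
0 0 0.6 0 0 0
0 0 0.6 0 0 0
0 0 0.5 0 0 0
0 0 0.3 0 0 0
0 0 0 0 0 0
0 0 0 0 0 0
0 0 0 0 0 0' | python3 drive.py; echo '0 0 0 0 0 0
0 0 0 0 0 0' | python3 drive.py
```

```text
time_s: 23.7
ee_pos: [450.3, 266.5, 73.2]
ee_rot: [179.9, -0.1, 89.9]
force: [0.2, 0.5, 0.4]
gripper_width: 80.2
gripper_force: 0.0
time_s: 23.9
ee_pos: [449.6, 266.7, 72.9]
ee_rot: [179.9, -0.0, 90.0]
force: [-0.2, -0.2, -0.6]
gripper_width: 79.8
gripper_force: 0.0
```

```bash
echo '0.01 -0.01 0.3 0 0 0
0 0 0.3 0 0 0
0 0 0.2 0 0 0
0 0 0.2 0 0 0
0 0 0.16 0 0 0
0 0 0.06 0 0 0
0 0 0 0 0 0
0 0 0 0 0 0' | python3 drive.py; echo '0 0 0 0 0 0
0 0 0 0 0 0
0 0 0 0 0 0
0 0 0 0 0 0
0 0 0 0 0 0
0 0 0 0 0 0' | python3 drive.py 45 6;echo '0 0 0 0 0 0
0 0 0 0 0 0' | python3 drive.py 45 50
```

```text
time_s: 24.7
ee_pos: [448.9, 267.2, 11.4]
ee_rot: [180.0, -0.0, 90.0]
force: [-0.4, -0.2, 0.4]
gripper_width: 80.4
gripper_force: 0.0
time_s: 25.3
ee_pos: [449.0, 267.2, 11.4]
ee_rot: [179.9, -0.0, 90.0]
force: [1.5, -0.8, 2.6]
gripper_width: 58.7
gripper_force: 6.0
time_s: 25.5
ee_pos: [449.0, 267.2, 11.4]
ee_rot: [179.9, -0.0, 90.0]
force: [1.2, -0.0, 3.9]
gripper_width: 58.1
gripper_force: 50.0
```

Scaled: -35 mm is -0.7, -30 mm is -0.6.

```bash
echo '0 0 -0.1 0 0 0
0 0 -0.3 0 0 0
0 0 -0.6 0 0 0
0 0 -0.7 0 0 0
0 0 -0.7 0 0 0
0 0 -0.7 0 0 0
0 0 -0.5 0 0 0
0 0 -0.1 0 0 0' | python3 drive.py; echo '-0.74 0.4 0 0 0 0
-0.74 0.4 0 0 0 0
-0.74 0.4 0 0 0 0
-0.74 0.4 0 0 0 0
-0.74 0.4 0 0 0 0
-0.74 0.4 0 0 0 0
-0.74 0.4 0 0 0 0
-0.8 0.36 0 0 0 0' | python3 drive.py; echo '0 0 0 0 0 0
0 0 0 0 0 0
0 0 0 0 0 0
0 0 0 0 0 0' | python3 drive.py; echo '0 0 0 0 0 0
0 0 0 0 0 0' | python3 drive.py
```

```text
time_s: 26.3
ee_pos: [449.5, 267.8, 198.9]
ee_rot: [179.8, -0.1, 90.0]
force: [0.7, -0.2, -1.3]
gripper_width: 57.6
gripper_force: 50.0
time_s: 27.1
ee_pos: [605.9, -33.2, 193.8]
ee_rot: [-179.8, -0.0, 90.0]
force: [1.1, -0.1, -1.3]
gripper_width: 57.9
gripper_force: 50.0
time_s: 27.5
ee_pos: [605.7, -30.6, 195.7]
ee_rot: [-179.9, -0.0, 90.1]
force: [0.1, -0.5, -1.7]
gripper_width: 58.3
gripper_force: 50.0
time_s: 27.7
ee_pos: [606.3, -31.1, 196.3]
ee_rot: [180.0, 0.0, 90.1]
force: [-0.7, -0.6, -1.3]
gripper_width: 58.1
gripper_force: 50.0
```

Scaled: 10 mm is 0.2, 6 mm is 0.12.

```bash
echo '-0.014 0.016 0.2 0 0 0
0 0 0.2 0 0 0
0 0 0.2 0 0 0
0 0 0.2 0 0 0
0 0 0.12 0 0 0
0 0 0 0 0 0
0 0 0 0 0 0
0 0 0 0 0 0' | python3 drive.py; echo '0 0 0 0 0 0
0 0 0 0 0 0' | python3 drive.py
```

```text
time_s: 28.5
ee_pos: [607.7, -32.7, 150.7]
ee_rot: [179.9, 0.0, 90.0]
force: [0.1, -0.1, -1.9]
gripper_width: 58.1
gripper_force: 50.0
time_s: 28.7
ee_pos: [607.5, -32.7, 150.6]
ee_rot: [180.0, 0.0, 90.0]
force: [1.0, 0.8, -1.8]
gripper_width: 57.9
gripper_force: 50.0
```

Cap bottom is at z ~143. I correct y by +0.8 and start down over the rim (z 130).

Scaled: 5 mm is 0.1, 4 mm is 0.08.

```bash
echo '0.016 -0.002 0.1 0 0 0
0 0 0.08 0 0 0
0 0 0 0 0 0' | python3 drive.py; echo '0 0 0.06 0 0 0
0 0 0.06 0 0 0
0 0 0 0 0 0' | python3 drive.py; echo '0 0 0.06 0 0 0
0 0 0.06 0 0 0
0 0 0 0 0 0' | python3 drive.py
```

```text
time_s: 29.0
ee_pos: [606.5, -31.8, 140.1]
ee_rot: [-179.9, -0.0, 90.0]
force: [-0.4, 0.0, -1.1]
gripper_width: 57.9
gripper_force: 50.0
time_s: 29.3
ee_pos: [606.8, -31.9, 134.6]
ee_rot: [-179.9, 0.0, 90.0]
force: [-0.1, 0.4, -1.7]
gripper_width: 58.0
gripper_force: 50.0
time_s: 29.6
ee_pos: [606.8, -31.9, 128.6]
ee_rot: [-179.9, 0.0, 90.0]
force: [0.3, -0.1, -1.9]
gripper_width: 57.9
gripper_force: 50.0
```

Scaled: 2 mm is 0.04.

```bash
echo '0 0 0.04 0 0 0
0 0 0.04 0 0 0
0 0 0.04 0 0 0
0 0 0 0 0 0' | python3 drive.py; echo '0 0 0.04 0 0 0
0 0 0.04 0 0 0
0 0 0 0 0 0' | python3 drive.py; echo '0 0 0.04 0 0 0
0 0 0.04 0 0 0
0 0 0 0 0 0' | python3 drive.py
```

```text
time_s: 30.0
ee_pos: [608.0, -31.9, 123.9]
ee_rot: [179.9, 0.0, 90.0]
force: [1.5, 0.0, 1.7]
gripper_width: 58.2
gripper_force: 50.0
time_s: 30.3
ee_pos: [608.1, -31.9, 120.1]
ee_rot: [179.8, 0.0, 90.0]
force: [1.0, 0.1, 3.5]
gripper_width: 58.0
gripper_force: 50.0
time_s: 30.6
ee_pos: [607.8, -31.9, 115.0]
ee_rot: [179.9, 0.0, 90.0]
force: [1.1, 1.6, 2.4]
gripper_width: 57.8
gripper_force: 50.0
```

Scaled: 2 mm is 0.04.

```bash
echo '0 0 0.04 0 0 0
0 0 0.04 0 0 0
0 0 0 0 0 0' | python3 drive.py; echo '0 0 0.04 0 0 0
0 0 0.02 0 0 0
0 0 0 0 0 0' | python3 drive.py; echo '0 0 0.03 0 0 0
0 0 0 0 0 0
0 0 0 0 0 0' | python3 drive.py;echo '0 0 0.03 0 0 0
0 0 0 0 0 0
0 0 0 0 0 0' | python3 drive.py
```

```text
time_s: 30.9
ee_pos: [607.2, -31.9, 109.9]
ee_rot: [-180.0, 0.0, 90.0]
force: [2.4, 1.0, -3.2]
gripper_width: 57.9
gripper_force: 50.0
time_s: 31.2
ee_pos: [606.6, -31.8, 107.5]
ee_rot: [-179.9, -0.0, 90.0]
force: [1.7, 1.3, -2.9]
gripper_width: 58.1
gripper_force: 50.0
time_s: 31.5
ee_pos: [606.7, -31.7, 107.4]
ee_rot: [-180.0, -0.0, 90.0]
force: [-1.6, 1.3, 6.4]
gripper_width: 57.8
gripper_force: 50.0
time_s: 31.8
ee_pos: [606.7, -31.7, 107.4]
ee_rot: [180.0, -0.0, 90.0]
force: [-3.4, 1.1, 11.8]
gripper_width: 58.1
gripper_force: 50.0
```

The cap meets a hard stop at a reading of 107.4, exactly the predicted home height. One more firm press, then relax, release and retreat.

Scaled: 2 mm is 0.04.

```bash
echo '0 0 0.04 0 0 0
0 0 0 0 0 0
0 0 0 0 0 0' | python3 drive.py; echo '0 0 -0.04 0 0 0
0 0 -0.04 0 0 0
0 0 0 0 0 0' | python3 drive.py ; echo '0 0 0 0 0 0
0 0 0 0 0 0
0 0 0 0 0 0
0 0 0 0 0 0' | python3 drive.py 80; echo '0 0 -0.2 0 0 0
0 0 -0.4 0 0 0
0 0 -0.6 0 0 0
0 0 -0.6 0 0 0
0 0 -0.4 0 0 0
0 -0.6 0 0 0 0
0 -0.8 0 0 0 0
0 -0.8 0 0 0 0' | python3 drive.py; echo '0 -0.8 0 0 0 0
0 -0.6 0 0 0 0
-0.4 0 0 0 0 0
-0.8 0 0 0 0 0
-0.8 0 0 0 0 0
0 0 0 0 0 0
0 0 0 0 0 0' | python3 drive.py
python3 - <<'E'
from h import *
s=imaging.grab_frame("scene");t=imaging.grab_frame("top")
cv2.imwrite("pics/s6.png",s);cv2.imwrite("pics/t6.png",t)
s0=cv2.imread("pics/scene0.png");t0=cv2.imread("pics/top0.png")
print("cap sc",blobs(s,(225,145,45,42),(0,0,0),(75,75,75),50),blobs(s0,(225,145,45,42),(0,0,0),(75,75,75),50))
print("cap top",blobs(t,(240,185,45,45),(0,0,0),(48,48,48),50),blobs(t0,(240,185,45,45),(0,0,0),(48,48,48),50))
c=lambda im,x,y,w,h,k:cv2.resize(im[y:y+h,x:x+w],None,fx=k,fy=k,interpolation=cv2.INTER_CUBIC)
cv2.imwrite("pics/z8.png",np.vstack([c(s,120,110,200,130,4)]))
E
```

```text
time_s: 32.1
ee_pos: [606.7, -31.7, 107.3]
ee_rot: [179.9, -0.0, 90.0]
force: [-5.6, 0.7, 21.1]
gripper_width: 57.8
gripper_force: 50.0
time_s: 32.4
ee_pos: [606.9, -31.8, 107.4]
ee_rot: [-180.0, 0.0, 90.0]
force: [-1.4, 2.1, 5.2]
gripper_width: 58.1
gripper_force: 50.0
time_s: 32.8
ee_pos: [606.9, -32.0, 106.6]
ee_rot: [-179.9, 0.0, 90.0]
force: [-0.2, -1.0, -0.3]
gripper_width: 79.8
gripper_force: 0.0
time_s: 33.6
ee_pos: [496.2, -31.9, 217.7]
ee_rot: [180.0, 0.0, 90.0]
force: [0.2, 0.5, -0.5]
gripper_width: 80.0
gripper_force: 0.0
time_s: 34.3
ee_pos: [427.1, -132.2, 217.6]
ee_rot: [180.0, -0.0, 89.9]
force: [0.1, 0.3, 0.3]
gripper_width: 80.0
gripper_force: 0.0
cap sc [(array([246.5 , 169.01]), [9, 5, 26, 37, 857])] [(array([246.43, 168.76]), [8, 5, 27, 37, 879])]
cap top [(array([260.63, 207.38]), [8, 9, 25, 28, 548])] [(array([260.82, 206.78]), [8, 8, 25, 29, 532])]
```

View pics/z8.png

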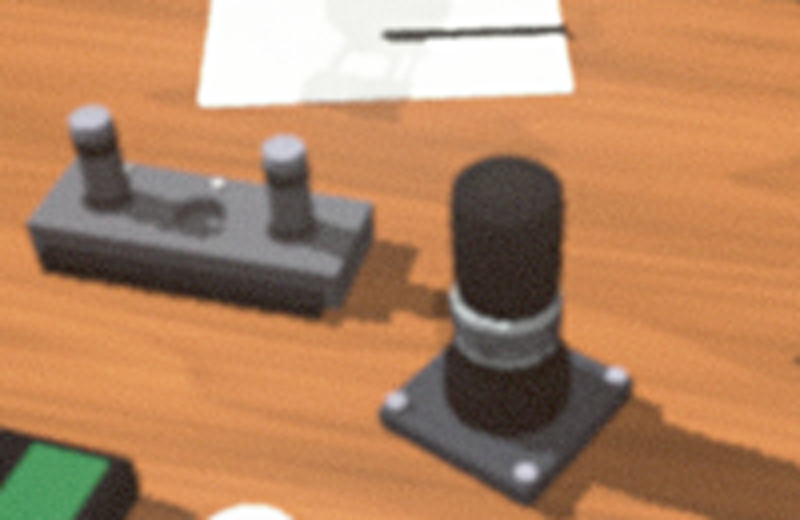

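The cap sits home: its scene blob is at (246.5,169.0) against (246.4,168.8) at the start. Both short sticks are still in the charger, the middle pocket is empty, and the arm is clear. I hand in.

```bash
python3 -c "
from workcell import env, imaging, readout, job_done
print(job_done())"
```

```text
the job is handed in; nothing more can be done
None
```

The job is done and handed in at about 34 s: the long stick is in the lamp, the cap is pressed home on the shoulder, the short sticks are still in the charger, and the gripper is empty and clear.

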